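Present the tip carrier for a box change

ROBOT

A 6-joint arm with a two-finger parallel gripper is mounted at the origin on the work surface. World frame = base frame: x ahead of the robot, y to its left, z up, the work surface at z = 0. Lengths are in m, angles in degrees, forces in N, time in s.
With the tool pointing down it reaches from about 0.375 to 0.9 m from the base axis. Payload 3.1 kg.
Tool frame: the origin (TCP) lies between the finger pads; the fingertips stand bot.tip_extent ahead of it and the grasp point (between the pads) lies 2 mm behind it (bot.tip_extent is the distance from the TCP to the fingertips, in m); z points along the fingers, y is the direction in which the jaws open and shut (so a half turn about z gives the same grasp; the last joint's range is limited). The gripper opens to 87 mm and grips with 3 to 60 N. Pads are 19 mm wide; open, the fingers measure 117 mm over their backs; the gripper's body (75 mm by 190 mm) begins 51 mm behind the grasp point.
Start: joints at [-80.701, 30.224, 82.088, -0, 67.689, -10.227], TCP at [0.209, -0.589, 0.24] pointing down, gripper open.
Joint ranges: [-176.69, 176.69], [-43.24, 126.21], [12.49, 139.97], [-82, 262], [0, 151.66], [-163.58, 163.58]. Speed limits (degrees/s): [159.86, 159.86, 180, 180, 180, 180].

INTERFACE

Orientations are given as a 3x3 rotation matrix whose columns are the frame's x, y, z axes.
In Python, from rig import bot, imaging, recognise, masks_of, mark_of gives the robot as it stands.
- The arm moves only by the tool send_rows, never from a script. Its argument "plan" is a list that holds one entry, the list of rows, each a list of 5 numbers: the shift along the world's x, y, z normalised to -1 to 1, where 1 is 0.03 m, then the turn about the world's z normalised to -1 to 1, where 1 is 0.1 rad, then the closure, from -1 (fully open) to 1 (shut). A call has 1 to 20 rows; each row shifts and turns the commanded pose from where the row before left it; what a row does not reach is not made up. A row lasts 1/10 s, in which the tool goes at most 50 mm and 8.59 degrees, less where a joint would pass 70% of its speed; a pose out of reach is approached as far as the arm can. A call with a number of a shift or a turn outside -1 to 1 is refused whole. A call with a gripper value outside its range is refused whole. The fingers move at their own pace and stop on an object; the grip force is fixed at half the most. Time passes only in rows, so rows that do not move let the fingers close. It gives the time, the measured TCP pose, the force and the opening at its end, in the units of the state.
- bot.read_state(): the state, without advancing time (a new reading comes with each control period).
- imaging.capture(name): name is "scene" or "side" or "wrist"; returns a dict with "img" (480x640x3 uint8, blue, green, red), "mtx" (3x3 intrinsics, pixels), "pose" (4x4, takes a point from camera to world coordinates); the wrist camera has in their place "T_tool_cam" (4x4, takes a point from camera to tool coordinates, whose origin is the TCP and whose axes are the flange's). Camera axes: x right, y down, z forward; pixel columns grow to the right and rows downward; lengths in m; the calibration is good to about 2 mm. A picture is of the moment at which its call begins: read the wrist's pose just before it. There is no depth.
- bot.hand_in(): hands the job in, once; it reports no verdict.
Trained networks look in the newest picture that a camera, given by its name, has taken for a name from the list of things; names that differ only in an ending like _2 or _b are one class to them, and where a whole thing is asked for, a point or a joint stands for the part that bears it (a point fixed in the world has none). Each returns a list of dicts, best first, with "conf" (0 to 1); they miss things now and then, are a little off and sometimes report something else, mostly with a low value. They report only what shows in the picture. A call takes as long as a camera call. They do not tell look-alikes from the thing itself.
- recognise(camera, target): "at" ([x, y, z] in m, in world coordinates, good to about 4 mm: the middle of the surface that is visible of it).
- masks_of(camera, target): "region" (480x640 bool, what is visible of it).
- mark_of(camera, target): "at" ([x, y, z] in m, in world coordinates, good to about 4 mm: a listed point, or the origin of a listed thing).
The state is a dict: "time_s": time; "joint_positions": joint angles; "qvel": joint speeds; "tau": joint torques, N m; "position": TCP position; "tcp_rot": TCP orientation; "force": force on the tool from outside, world axes, zero at the start; "moment": the same for the moment, N m; "opening": opening from 0.0 (shut) to 1.0 (fully open).
Only numpy, scipy, OpenCV 4.12 (cv2) and the standard library are available. Lean on these libraries where they do the work, as an engineer would, in place of code of your own. Each camera call takes 0.05 s, during which the arm holds its last target.

TASK

Pick up the hand scanner, hold it steady for a second pointing squarely, from about a hand's breadth, at the bar-code label on the end of the carrier that holds the orange tip box, and lay it back flat on its pad. Then take that carrier by its black pull grip and draw it straight out along its lane until the red line across it lies over the deck's loading edge, where it would tip by itself: finish while still holding it there, level, so that a colleague can swap the box. Keep the orange box seated, never let the carrier tip, and leave the tube carrier, spare box and bottle alone.

Things in the scene. Friction and masses are not known exactly. Their poses are not given: they have to be found in the camera images.
- deck_edge (a point): middle of the top of the loading edge of the liquid handler's deck: fixed, aluminium top 90 mm above the bench, thin blue strip along the 400 mm edge. x runs along the edge, +y inward along the lanes (outward is -y), z up. Two lanes along y, centred at x = -75 and +75 mm, each between 5 mm high guide ribs with 2 mm play a side; no catch or stop, carriers lie loose
- carrier_grip (a point): grasp point in the black pull grip of the tip carrier (the one with the orange box). Axes: +y inward, -y outward, z up. The grip is an upright fin 12 mm thick (x), 40 mm long (y), its top 16 mm above this point, the plate's top face 26 mm below it. A 36 mm high end plate, its top level with this point, stands 27 mm outward of it; the tip box begins 32 mm inward
- carrier_line (a point): middle of the red line (4 mm wide) across the top of the tip carrier, 173 mm inward (+y) of the grip point and 26 mm below it, on the plate's top face; axes as carrier_grip. The line is over the edge when the carrier hangs 205 mm out
- carrier_label (a point): middle of the white bar-code label (60 mm wide, 26 mm high) on the outer end face of the tip carrier, 21 mm above the deck surface; axes as carrier_grip, so the label faces -y
- tip_box_center (a point): centre of the loose tip box, orange base with clear lid, 84 x 122 x 57 mm, seated between 6 mm high corner lips on the tip carrier, 93 mm inward of the grip point; between 0.15 and 0.37 kg
- scanner_grip (a point): middle of the cordless hand scanner (loose, 0.18 kg, its balance point), half-way up. White handle 34 mm wide (y) and 32 mm high reaching 85 mm back (-x) and 34 mm forward; then a grey head 62 mm wide, 32 mm high. +x points from the handle out through the red window, z up (blue trigger key on top). At the start it lies flat on its pad, this point 22 mm above the bench
- scanner_window (a point): middle of the scanner's red window at its nose, 87 mm ahead (+x) of scanner_grip; axes as scanner_grip, it looks along +x and reads a label 50 to 200 mm in front of it
- scanner_pad: the scanner's flat grey rubber pad on the bench, 210 x 100 x 6 mm, long along its x; origin in the middle of its underside, on the bench
- scanner: the same scanner; origin in the middle of its underside, 16 mm below scanner_grip
- tip_carrier: the tip carrier: loose aluminium plate 320 (y) x 96 (x) x 10 mm, 0.45 kg without its box; origin in the middle of its underside (128 mm inward of the grip point, 36 mm below it), axes as carrier_grip. At the start it hangs 10 to 60 mm over the loading edge; loaded, it tips by its own weight once it hangs out more than about 145 mm
- tip_box: the same orange tip box; origin in the middle of its underside
- tube_carrier: the other carrier, in the other lane, same plate, end plate and grip, with a blue block of capped tubes, 68 mm high in all; leave it alone; origin in the middle of its underside
- spare_box: spare tip box with a blue base, 84 x 122 x 57 mm, standing on the bench; leave it alone; origin in the middle of its underside
- media_bottle: small glass bottle with orange cap, 56 mm diameter, 105 mm high, standing on the bench; leave it alone; origin in the middle of its underside
There are look-alikes about, which are no part of the job. Leave any purple look-alike of the tip_box alone.

How it is judged (in metres and radians):
On the way, in this order (a step that is already met when the one before it is completed fails the run):
1. the scanner, held, looks steadily at the tip carrier's label from 50 to 200 mm, squarely, while the carrier is still home (contact force between the fingers and scanner above 0.5 N and x of carrier_label in the frame of scanner_window between 0.05 and 0.2 m and y of carrier_label in the frame of scanner_window between -0.02 and 0.02 m and z of carrier_label in the frame of scanner_window between -0.02 and 0.02 m and y of scanner_window in the frame of carrier_label below 0 m and angle between the x axis of scanner_window and the y axis of carrier_label, either way round below 0.3 rad and linear speed of scanner below 0.03 m/s and angular speed of scanner below 0.2 rad/s and distance of carrier_grip from where it was at the start of the episode below 0.015 m), for 0.7 s.
2. the scanner lies flat on its pad again, let go, while the carrier is still home (contact force between the fingers and scanner below 0.1 N and contact force between scanner and scanner_pad above 0.5 N and horizontal distance between scanner_grip and scanner_pad below 0.05 m and angle between scanner's own z axis and vertical below 0.1 rad and linear speed of scanner below 0.02 m/s and distance of carrier_grip from where it was at the start of the episode below 0.015 m), for 0.2 s.
At the end, for the whole second after the job is handed in: Red line over the deck edge within 6 mm; carrier held by the fingers (over 1 N), level within 3.4 deg, in its lane, at rest, carried only by deck and gripper; tip box in its nest; scanner flat on its pad, middles within 50 mm; tube carrier, spare box and bottle moved under 20 mm (y of carrier_line in the frame of deck_edge between -0.006 and 0.006 m and angle between tip_carrier's own z axis and vertical below 0.06 rad and angle between the y axis of tip_carrier and the y axis of deck_edge, either way round below 0.08 rad and z of carrier_line in the frame of deck_edge below 0.02 m and contact force between the fingers and tip_carrier above 1 N and contact force between tip_carrier and table below 0.1 N and contact force between tip_carrier and scanner below 0.1 N and contact force between tip_carrier and tube_carrier below 0.1 N and linear speed of tip_carrier below 0.02 m/s and y of tip_box_center in the frame of carrier_grip between 0.087 and 0.099 m and z of tip_box_center in the frame of carrier_grip below 0.0065 m and horizontal distance between scanner_grip and scanner_pad below 0.05 m and contact force between scanner and scanner_pad above 0.5 N and angle between scanner's own z axis and vertical below 0.1 rad and distance of each of tube_carrier, spare_box, media_bottle from where it was at the start of the episode below 0.02 m); the arm keeps its last pose, push and grip.
It fails at once if the carrier tips by more than 0.15 rad (angle between tip_carrier's own z axis and vertical above 0.15 rad).
It fails at once if the tip box leaves its nest (tips, or its middle comes over 15 mm off) (y of tip_box_center in the frame of carrier_grip below 0.078 m or y of tip_box_center in the frame of carrier_grip above 0.108 m or z of tip_box_center in the frame of carrier_grip above 0.018 m).
It fails at once if the tube carrier is moved more than 20 mm (distance of tube_carrier from where it was at the start of the episode above 0.02 m).
It fails at once if the spare box or the bottle is moved more than 20 mm or tipped (distance of any of spare_box, media_bottle from where it was at the start of the episode above 0.02 m or angle between media_bottle's own z axis and vertical above 0.3 rad).
It fails at once if the scanner is dropped or thrown (moves faster than 0.6 m/s while not held) (contact force between the fingers and scanner below 0.1 N and linear speed of scanner above 0.6 m/s).
It also fails if it takes over 61 s, if anything falls off the work surface, if the arm or the gripper's body presses on something with over 40 N, if the wrist force passes 120 N, or if a joint passes its speed limit or range.

## Working session

There is one attempt and no reset: what is moved stays moved. The work goes in short steps, Python scripts to look and compute and a tool call to move; the robot and the scene stay as the last step left them, time stands still between calls to the robot, and variables do not carry over. Pictures are saved under pics/ and viewed, and the job is handed in when it is done.

Besides the shell and the picture viewer there is one more tool, called as name(argument=value, ...), one argument or row to a line, values as JSON. send_rows: Moves the arm, as the interface text tells. Its arguments: {"type":"object","properties":{"plan":{"type":"array"}},"required":["plan"]}

```bash
ls; mkdir -p pics; cat > h.py <<'E'
import numpy as np,cv2
from rig import bot, imaging, recognise, masks_of, mark_of
E
python3 - <<'E'
from h import *
s=bot.read_state();print(s['time_s'],s['position'],s['tcp_rot'],s['opening'],bot.tip_extent)
for c in ['scene','side','wrist']:
    d=imaging.capture(c);cv2.imwrite(f'pics/{c}0.png',d['img'])
    if c!='wrist':print(c,np.round(d['pose'],3).tolist())
    else: print(np.round(d['T_tool_cam'],3).tolist())
    print(d['mtx'][0,0])
    for t in ['deck_edge','carrier_grip','carrier_line','carrier_label','tip_box_center','scanner_grip','scanner_window','scanner_pad','tip_carrier','tube_carrier','spare_box','media_bottle']:
        try:print(c,t,[(np.round(x['at'],3).tolist(),round(x['conf'],2)) for x in mark_of(c,t)][:4])
        except Exception as e: print(t,e)
E
```

```text
pics
0.0 [ 0.20878374 -0.58837186  0.23857043] [[ 9.42505644e-01  3.34190066e-01 -3.33479554e-04]
 [ 3.34190000e-01 -9.42503340e-01  2.12094308e-03]
 [ 3.94492514e-04 -2.11044635e-03 -9.99997695e-01]] 0.997261044155065 0.017
scene [[0.728, 0.589, -0.352, 0.986], [0.686, -0.632, 0.361, -0.508], [-0.01, -0.504, -0.863, 1.234], [0.0, 0.0, 0.0, 1.0]]
586.7224331095393
scene deck_edge [([0.591, 0.095, 0.09], 0.8)]
scene carrier_grip [([0.667, 0.106, 0.128], 0.88), ([0.481, -0.398, 0.002], 0.23)]
scene carrier_line [([0.672, 0.28, 0.098], 0.56)]
scene carrier_label [([0.662, 0.073, 0.114], 0.88), ([0.667, 0.199, 0.126], 0.75)]
scene tip_box_center [([0.669, 0.196, 0.126], 0.68), ([0.266, 0.267, 0.03], 0.66)]
scene scanner_grip [([0.478, -0.395, 0.023], 0.67)]
scene scanner_window [([0.488, -0.313, 0.023], 0.56), ([0.673, 0.237, 0.087], 0.25)]
scene scanner_pad [([0.485, -0.4, -0.001], 0.86), ([0.664, 0.072, 0.115], 0.22)]
scene tip_carrier [([0.673, 0.234, 0.088], 0.87)]
scene tube_carrier [([0.518, 0.232, 0.09], 0.59), ([0.482, -0.396, 0.002], 0.42)]
scene spare_box [([0.761, -0.126, 0.00
[... 703 characters left out ...]
-0.392, -0.004], 0.78), ([0.48, -0.398, 0.006], 0.37)]
side tip_carrier [([0.669, 0.233, 0.087], 0.83), ([0.762, -0.128, -0.001], 0.64)]
side tube_carrier [([0.519, 0.241, 0.092], 0.77)]
side spare_box [([0.762, -0.128, -0.0], 0.86)]
side media_bottle [([0.694, -0.309, -0.0], 0.69), ([0.665, 0.2, 0.132], 0.58)]
[[-0.0, -0.959, -0.283, 0.077], [1.0, -0.0, -0.0, -0.0], [0.0, -0.283, 0.959, -0.145], [0.0, 0.0, 0.0, 1.0]]
378.4182816275569
wrist deck_edge []
wrist carrier_grip []
wrist carrier_line []
wrist carrier_label []
wrist tip_box_center []
wrist scanner_grip []
wrist scanner_window []
wrist scanner_pad []
wrist tip_carrier []
wrist tube_carrier []
wrist spare_box []
wrist media_bottle []
```

View pics/scene0.png

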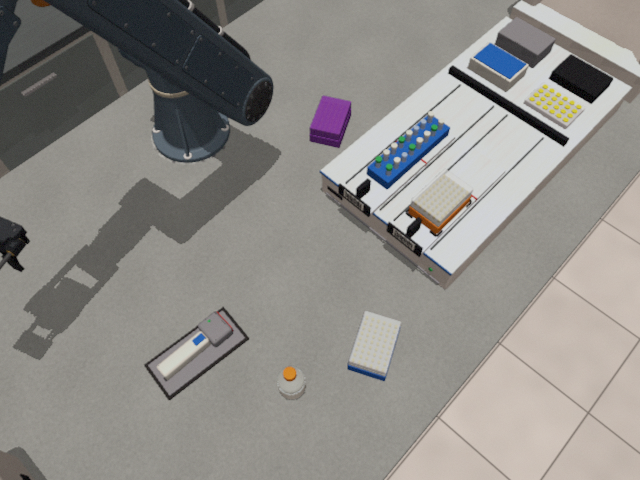

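View pics/side0.png

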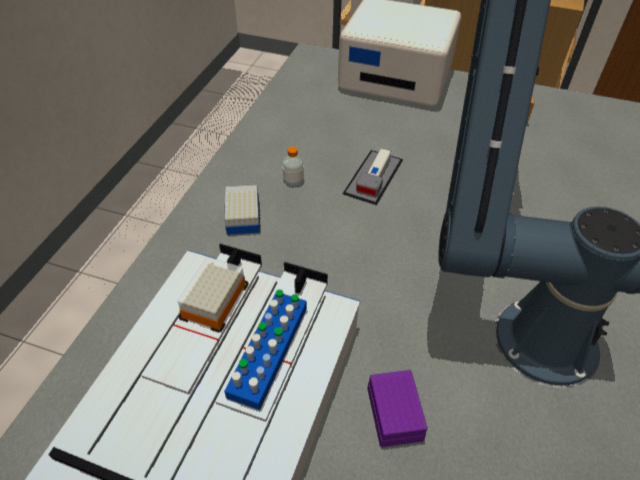

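The scene view shows the orange-based box at (440,205) on the right-hand carrier, in the same place as its label and grip near (405,235). These could be taken for it:
- the purple box at (330,120), a look-alike
- the blue spare box at (375,345)
- the white/blue rack at (498,62)
- the yellow-dotted rack at (555,103)

The tube carrier's label at (355,200) could also be confused with the right one. The scanner lies on its pad at (197,350), with its window end towards the deck. I'll check the choice in close crops and measure the angles.

```bash
cat >> h.py <<'E'
def onplane(d,uv,z):
    K=d['mtx'];P=d['pose'];r=P[:3,:3]@np.linalg.inv(K)@np.array([uv[0],uv[1],1.]);o=P[:3,3]
    return o+r*(z-o[2])/r[2]
E
python3 - <<'E'
from h import *
a=cv2.imread('pics/scene0.png');b=cv2.imread('pics/side0.png')
x=cv2.resize(a[140:300,310:470],(640,600),interpolation=cv2.INTER_CUBIC);cv2.imwrite('pics/cs.png',x)
x=cv2.resize(b[230:350,150:370],(800,436),interpolation=cv2.INTER_CUBIC);cv2.imwrite('pics/cd.png',x)
for c,im in (('scene',a),('side',b)):
    d=imaging.capture(c)
    for t,z in (('scanner_pad',.006),('scanner',.038),('tip_carrier',None),('spare_box',.057),('tip_box',.157)):
        for m in masks_of(c,t)[:2]:
            if z is None: continue
            r=m['region'].astype(np.uint8)
            cs,_=cv2.findContours(r,cv2.RETR_EXTERNAL,cv2.CHAIN_APPROX_NONE)
            k=max(cs,key=cv2.contourArea)[:,0,:]
            p=np.array([onplane(d,q,z)[:2] for q in k]).astype(np.float32)
            R=cv2.minAreaRect(p*1000);print(c,t,round(m['conf'],2),np.round(R[0]),np.round(R[1]),round(R[2],1))
E
```

```text
scene scanner_pad 0.77 [ 485. -395.] [210. 101.] 83.4
scene scanner 0.94 [ 482. -396.] [173.  69.] 85.2
scene scanner 0.55 [593. 666.] [1180.  455.] 89.5
scene spare_box 0.57 [ 766. -137.] [ 84. 137.] 24.8
scene tip_box 0.93 [342. 186.] [ 86. 148.] 27.1
scene tip_box 0.59 [674. 184.] [153.  97.] 89.4
side scanner_pad 0.74 [ 486. -389.] [213. 108.] 81.8
side scanner 0.58 [ 476. -376.] [199.  65.] 86.5
side spare_box 0.81 [ 747. -102.] [ 82. 173.] 24.4
side tip_box 0.84 [655. 216.] [151. 105.] 89.0
side tip_box 0.77 [267. 331.] [ 82. 125.] 26.7
```

View pics/cs.png

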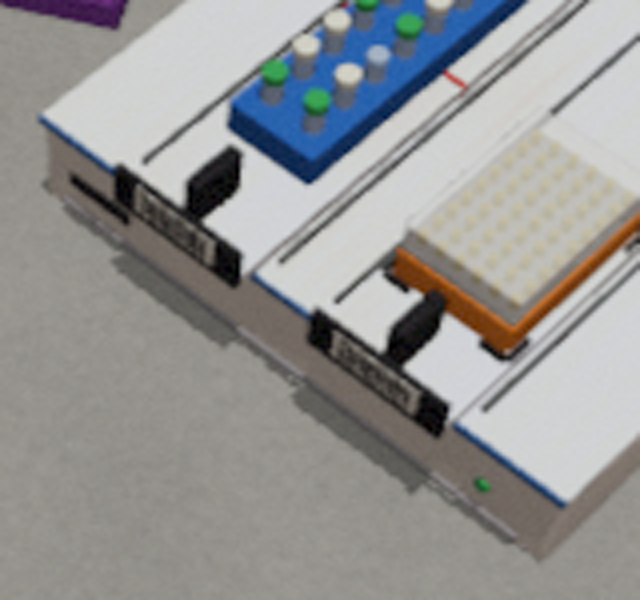

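View pics/cd.png

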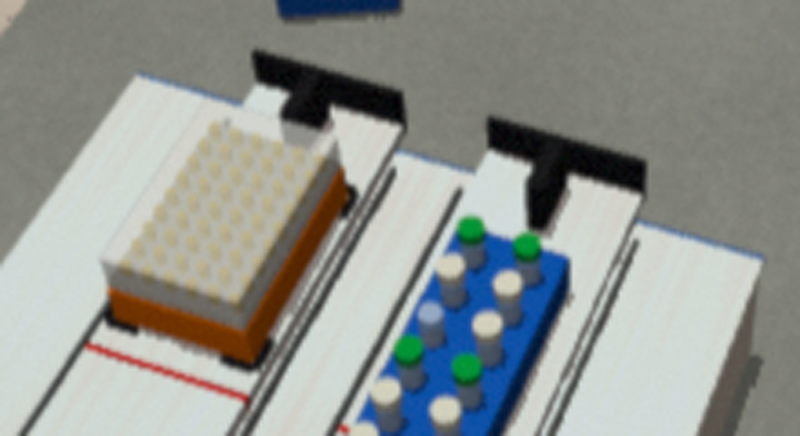

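The crops show the orange box on the carrier at the larger x, with its fin, end plate and white label in line. The tube carrier is beside it. I'll work out the deck's angle from the edge corners.

```bash
python3 - <<'E'
from h import *
for c,L in (('scene',[(320.5,171.5),(451.2,274.1)]),('side',[(359.6,301.5),(187.7,250.6)])):
    d=imaging.capture(c);p=[onplane(d,q,.09) for q in L]
    v=p[1]-p[0];print(c,np.round(p,4).tolist(),'mid',np.round((p[0]+p[1])/2,4),np.linalg.norm(v),np.degrees(np.arctan2(v[1],v[0])))
    g=[(x['at'],x['conf']) for t in ['carrier_line','carrier_grip','carrier_label','scanner_grip','scanner_window'] for x in mark_of(c,t)[:1]]
    for q in g: print(np.round(q[0],4))
E
```

```text
scene [[0.3947, 0.0955, 0.09], [0.7912, 0.0886, 0.09]] mid [0.593 0.092 0.09 ] 0.3965899650845278 -0.9937468477134328
[0.6675 0.2805 0.0958]
[0.6663 0.1071 0.1255]
[0.6611 0.071  0.1129]
[ 0.478  -0.3956  0.0216]
side [[0.3898, 0.0981, 0.09], [0.7877, 0.0896, 0.09]] mid [0.5887 0.0939 0.09  ] 0.39802571304366824 -1.2233218468387068
[0.6713 0.277  0.1016]
[0.6684 0.1048 0.1254]
[0.6651 0.0759 0.112 ]
[ 0.4837 -0.396   0.0213]
[ 0.488  -0.308   0.0268]
```

send_rows(
  plan=[
    [[0.65, 0.458, -0.2, 0.816, -1], [0.65, 0.458, -0.2, 0.816, -1], [0.65, 0.458, -0.2, 0.816, -1], [0.65, 0.458, -0.2, 0.816, -1], [0.65, 0.458, -0.2, 0.816, -1], [0.65, 0.458, -0.2, 0.816, -1], [0.65, 0.458, -0.2, 0.816, -1], [0.65, 0.458, -0.2, 0.816, -1], [0.65, 0.458, -0.2, 0.816, -1], [0.65, 0.458, -0.2, 0.816, -1], [0.65, 0.458, -0.2, 0.816, -1], [0.65, 0.458, -0.2, 0.816, -1], [0.65, 0.458, -0.2, 0.816, -1], [0.65, 0.458, -0.2, 0.816, -1], [0, 0, 0, 0, -1], [0, 0, 0, 0, -1]],
  ],
)

```text
time_s: 4.75
position: [0.482, -0.3965, 0.1554]
tcp_rot: [[0.087, 0.996, -0.001], [0.996, -0.087, -0.0], [-0.0, -0.001, -1.0]]
force: [0.4, -0.2, 0.1]
opening: 0.999
```

```bash
cat >> h.py <<'E'
def wrist():
    s=bot.read_state();d=imaging.capture('wrist');T=np.eye(4);T[:3,:3]=s['tcp_rot'];T[:3,3]=s['position']
    d['pose']=T@d['T_tool_cam'];return s,d
def st():
    s=bot.read_state();R=s['tcp_rot'];print(round(s['time_s'],2),np.round(s['position'],4),'yaw',round(np.degrees(np.arctan2(R[1,0],R[0,0])),2),'F',np.round(s['force'],1),round(s['opening'],3))
E
python3 - <<'E'
from h import *
st();s,d=wrist();cv2.imwrite('pics/w1.png',d['img'])
for t in ['scanner_grip','scanner_window','scanner_pad']:print(t,[(np.round(x['at'],3).tolist(),round(x['conf'],2)) for x in mark_of('wrist',t)][:3])
for t,z in (('scanner_pad',.006),('scanner',.038)):
  for m in masks_of('wrist',t)[:1]:
    cs,_=cv2.findContours(m['region'].astype(np.uint8),cv2.RETR_EXTERNAL,cv2.CHAIN_APPROX_NONE)
    k=max(cs,key=cv2.contourArea)[:,0,:]
    p=np.array([onplane(d,q,z)[:2] for q in k]).astype(np.float32)
    R=cv2.minAreaRect(p*1000);print(t,round(m['conf'],2),np.round(R[0]),np.round(R[1]),round(R[2],1))
E
```

```text
4.75 [ 0.482  -0.3965  0.1554] yaw 85.0 F [ 0.4 -0.2  0.1] 0.999
scanner_grip [([0.483, -0.397, 0.021], 0.63)]
scanner_window [([0.487, -0.308, 0.02], 0.56)]
scanner_pad []
scanner_pad 0.95 [ 486. -388.] [196. 101.] 83.7
scanner 0.84 [ 480. -388.] [158.  60.] 86.7
```

View pics/w1.png

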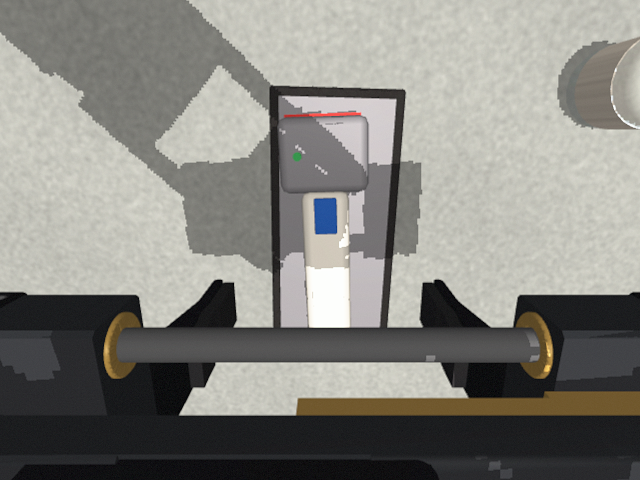

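The wrist view shows the handle at (328,270), centred between the fingers at (228,330) and (430,330), with the head at (323,155). I'll go down and grip it.

send_rows(
  plan=[
    [[0, 0, -0.7, 0.05, -1], [0, 0, -0.7, 0.05, -1], [0, 0, -0.7, 0.05, -1], [0, 0, -0.7, 0.05, -1], [0, 0, -0.7, 0, -1], [0, 0, -0.5, 0, -1], [0, 0, -0.28, 0, -1], [0, 0, 0, 0, -1], [0, 0, 0, 0, 0], [0, 0, 0, 0, 1], [0, 0, 0, 0, 1], [0, 0, 0, 0, 1], [0, 0, 0, 0, 1], [0, 0, 0, 0, 1], [0, 0, 0, 0, 1], [0, 0, 0, 0, 1]],
  ],
)

```text
time_s: 6.65
position: [0.4817, -0.3965, 0.0271]
tcp_rot: [[0.067, 0.998, -0.001], [0.998, -0.067, 0.0], [0.0, -0.001, -1.0]]
force: [-0.6, -0.1, 0.5]
opening: 0.389
```

send_rows(
  plan=[
    [[0, 0, 0.2, 0, 1], [0, 0, 0.5, 0, 1], [0, 0, 0.8, 0, 1], [0, 0, 0.8, 0, 1], [0, 0, 0.5, 0, 1], [0, 0, 0.17, 0, 1], [0.2, 0.3, 0, 0.047, 1], [0.5, 0.8, 0, 0.047, 1], [0.6, 0.95, 0, 0.047, 1], [0.6, 0.95, 0, 0.047, 1], [0.6, 0.95, 0, 0.047, 1], [0.6, 0.95, 0, 0.047, 1], [0.6, 0.95, 0, 0.047, 1], [0.6, 0.95, 0, 0.047, 1], [0.6, 0.95, 0, 0.047, 1], [0.5, 0.8, 0, 0.047, 1], [0.4, 0.55, 0, 0, 1], [0.2, 0.33, 0, 0, 1], [0, 0, 0, 0, 1], [0, 0, 0, 0, 1]],
  ],
)

```text
time_s: 8.65
position: [0.661, -0.1138, 0.1154]
tcp_rot: [[0.02, 1.0, -0.002], [1.0, -0.02, 0.0], [0.0, -0.002, -1.0]]
force: [0.2, -0.9, -2.3]
opening: 0.39
```

```bash
python3 - <<'E'
from h import *
st();s,d=wrist();cv2.imwrite('pics/w2.png',d['img'])
for c in ('scene','side'): cv2.imwrite(f'pics/{c}2.png',imaging.capture(c)['img'])
for c in ('wrist','scene','side'):
  for t in ['scanner_grip','scanner_window','carrier_label','carrier_grip']:print(c,t,[(np.round(x['at'],4).tolist(),round(x['conf'],2)) for x in mark_of(c,t)][:2])
E
```

```text
8.65 [ 0.661  -0.1138  0.1154] yaw 88.84 F [ 0.2 -0.9 -2.3] 0.39
wrist scanner_grip [([0.6648, -0.1114, 0.1089], 0.96), ([0.659, -0.0252, 0.1093], 0.4)]
wrist scanner_window [([0.6576, -0.0243, 0.1114], 0.65)]
wrist carrier_label []
wrist carrier_grip [([0.6616, -0.116, 0.1095], 0.66)]
scene scanner_grip [([0.658, -0.1123, 0.1102], 0.77)]
scene scanner_window [([0.6634, -0.0314, 0.1128], 0.92)]
scene carrier_label [([0.6648, 0.072, 0.1113], 0.98), ([0.5187, 0.2326, 0.0931], 0.35)]
scene carrier_grip [([0.6647, 0.105, 0.128], 0.79), ([0.6711, 0.1973, 0.1283], 0.42)]
side scanner_grip [([0.6612, -0.1124, 0.1116], 0.98), ([0.6706, 0.1052, 0.1279], 0.55)]
side scanner_window [([0.6662, -0.0258, 0.1131], 0.72)]
side carrier_label [([0.6677, 0.0757, 0.1147], 0.96)]
side carrier_grip [([0.6724, 0.1051, 0.1237], 0.85)]
```

View pics/w2.png

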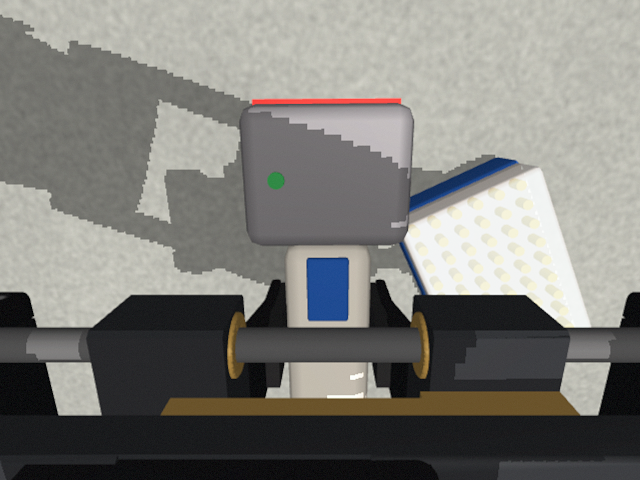

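View pics/scene2.png

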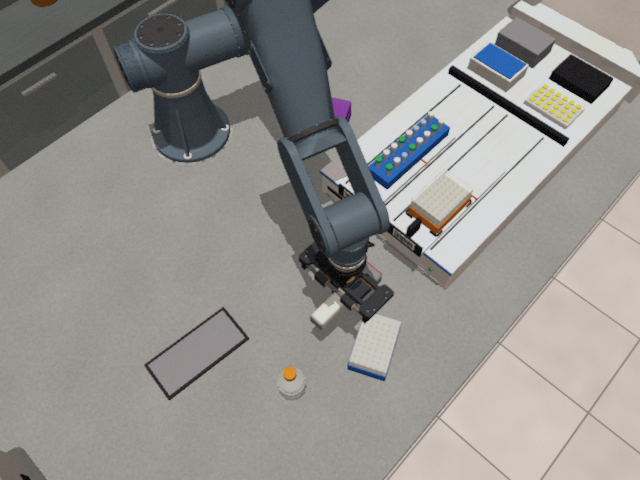

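The scanner is level and square, with its window about 100 mm from the label. All offsets are within about 4 mm. I'll nudge it slightly and hold.

send_rows(
  plan=[
    [[0.1, 0, 0.03, 0, 1], [0, 0, 0, 0, 1], [0, 0, 0, 0, 1], [0, 0, 0, 0, 1], [0, 0, 0, 0, 1], [0, 0, 0, 0, 1], [0, 0, 0, 0, 1], [0, 0, 0, 0, 1], [0, 0, 0, 0, 1], [0, 0, 0, 0, 1], [0, 0, 0, 0, 1], [0, 0, 0, 0, 1], [0, 0, 0, 0, 1], [0, 0, 0, 0, 1], [0, 0, 0, 0, 1], [0, 0, 0, 0, 1]],
  ],
)

```text
time_s: 11.0
position: [0.6649, -0.1138, 0.1171]
tcp_rot: [[0.021, 1.0, -0.0], [1.0, -0.021, -0.0], [-0.0, -0.0, -1.0]]
force: [-0.1, -0.3, -2.1]
opening: 0.386
```

```bash
python3 - <<'E'
from h import *
st();d=imaging.capture('side');cv2.imwrite('pics/side3.png',d['img'])
for c in ('scene','side'):
  d=imaging.capture(c)
  for t in ['scanner_window','scanner_grip','carrier_label','scanner_pad','carrier_grip']:print(c,t,[(np.round(x['at'],4).tolist(),round(x['conf'],2)) for x in mark_of(c,t)][:2])
E
```

```text
11.0 [ 0.6649 -0.1138  0.1171] yaw 88.82 F [-0.1 -0.3 -2.1] 0.386
scene scanner_window [([0.6691, -0.0276, 0.1121], 0.61), ([0.4854, -0.3994, -0.0047], 0.43)]
scene scanner_grip [([0.6652, -0.1109, 0.111], 0.74)]
scene carrier_label [([0.6637, 0.0716, 0.1123], 0.87)]
scene scanner_pad [([0.4848, -0.4022, -0.0025], 0.7)]
scene carrier_grip [([0.6637, 0.1076, 0.1266], 0.6), ([0.6714, 0.2808, 0.0945], 0.35)]
side scanner_window [([0.6673, -0.0224, 0.1121], 0.82)]
side scanner_grip [([0.6645, -0.1147, 0.1145], 0.75)]
side carrier_label [([0.6705, 0.0739, 0.113], 0.85)]
side scanner_pad [([0.4842, -0.3964, -0.0035], 0.68)]
side carrier_grip [([0.6738, 0.1081, 0.1269], 0.91), ([0.7601, -0.1277, 0.0006], 0.2)]
```

View pics/side3.png

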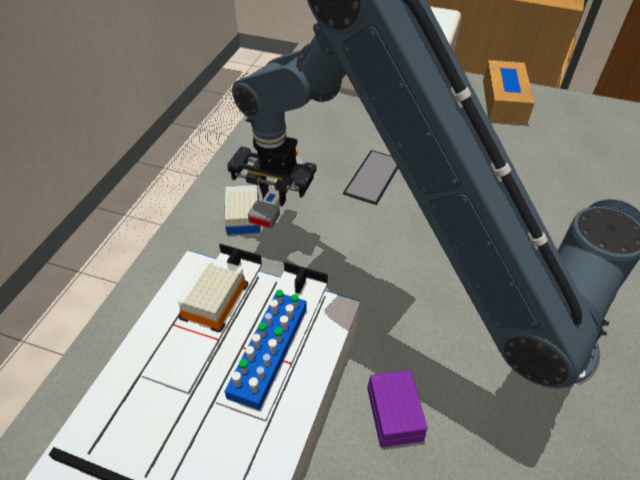

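The side view shows the scanner's red window at (260,220), facing the label below it, with the carrier undisturbed. I'll take the scanner back to the pad.

send_rows(
  plan=[
    [[-0.2, -0.32, 0, 0, 1], [-0.5, -0.8, 0, -0.06, 1], [-0.6, -0.95, 0, -0.06, 1], [-0.6, -0.95, 0, -0.06, 1], [-0.6, -0.95, 0, -0.06, 1], [-0.6, -0.95, 0, -0.06, 1], [-0.6, -0.95, 0, -0.06, 1], [-0.6, -0.95, 0, -0.06, 1], [-0.6, -0.95, 0, -0.06, 1], [-0.6, -0.9, 0, -0.06, 1], [-0.5, -0.7, 0, -0.06, 1], [-0.43, -0.7, 0, -0.06, 1], [-0.2, -0.3, 0, 0, 1], [0, 0, 0, 0, 1], [0, 0, -0.5, 0, 1], [0, 0, -0.7, 0, 1], [0, 0, -0.7, 0, 1], [0, 0, -0.5, 0, 1], [0, 0, -0.3, 0, 1], [0, 0, 0, 0, 1]],
  ],
)

```text
time_s: 13.65
position: [0.4658, -0.4233, 0.0343]
tcp_rot: [[0.086, 0.996, -0.002], [0.996, -0.086, 0.003], [0.003, -0.002, -1.0]]
force: [0.3, 0.6, -2.1]
opening: 0.387
```

```bash
python3 - <<'E'
from h import *
st();s,d=wrist();cv2.imwrite('pics/w4.png',d['img'])
E
```

```text
13.65 [ 0.4658 -0.4233  0.0343] yaw 85.09 F [ 0.3  0.6 -2.1] 0.387
```

View pics/w4.png

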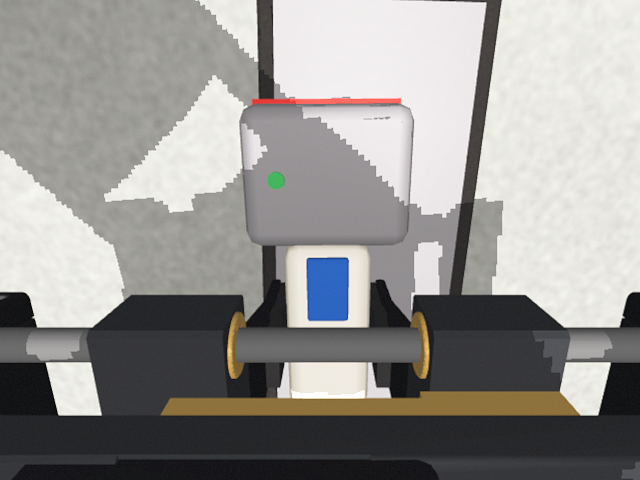

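I overshot the pad centre by about 30 mm and the scanner is still 7 mm up. I'll correct sideways, then lower and release.

send_rows(
  plan=[
    [[0.32, 0.45, 0.05, -0.1, 1], [0.32, 0.45, 0.0, -0.1, 1], [0, 0, 0, 0, 1], [0, 0, 0, 0, 1], [0, 0, -0.12, 0, 1], [0, 0, -0.1, 0, 1], [0, 0, -0.05, 0, 1], [0, 0, 0, 0, 1], [0, 0, 0, 0, 1]],
  ],
)

```text
time_s: 14.6
position: [0.485, -0.398, 0.0293]
tcp_rot: [[0.107, 0.994, -0.0], [0.994, -0.107, 0.0], [0.0, -0.0, -1.0]]
force: [-0.4, -0.3, -1.7]
opening: 0.391
```

```bash
python3 - <<'E'
from h import *
st()
E
```

```text
14.6 [ 0.485  -0.398   0.0293] yaw 83.87 F [-0.4 -0.3 -1.7] 0.391
```

Force z is −1.7 N, so the scanner's weight is still on the gripper. It needs about 2 mm more.

send_rows(
  plan=[
    [[0, 0, -0.04, 0, 1], [0, 0, -0.04, 0, 1], [0, 0, 0, 0, 1], [0, 0, 0, 0, 1]],
  ],
)

```text
time_s: 15.0
position: [0.4853, -0.3979, 0.0272]
tcp_rot: [[0.106, 0.994, 0.0], [0.994, -0.106, -0.0], [-0.0, 0.0, -1.0]]
force: [-0.7, -0.6, -1.2]
opening: 0.385
```

send_rows(
  plan=[
    [[0, 0, -0.02, 0, 1], [0, 0, 0, 0, 0.1], [0, 0, 0, 0, -0.3], [0, 0, 0, 0, -1], [0, 0, 0, 0, -1], [0, 0, 0, 0, -1], [0, 0, 0, 0, -1], [0, 0, 0, 0, -1], [0, 0, 0.3, 0, -1], [0, 0, 0.7, 0, -1], [0, 0, 0.9, 0, -1], [0, 0, 0.9, 0, -1], [0, 0, 0.9, 0, -1], [0, 0, 0.9, 0, -1], [0, 0, 0.5, 0, -1], [0, 0, 0, 0, -1]],
  ],
)

```text
time_s: 16.6
position: [0.4865, -0.3992, 0.1831]
tcp_rot: [[0.106, 0.994, 0.004], [0.994, -0.106, -0.005], [-0.005, 0.005, -1.0]]
force: [0.3, -1.2, 1.0]
opening: 1.006
```

```bash
python3 - <<'E'
from h import *
st();s,d=wrist();cv2.imwrite('pics/w5.png',d['img'])
for c in ('scene','side'):
  d=imaging.capture(c)
  for t in ['scanner_grip','scanner_pad']:print(c,t,[(np.round(x['at'],4).tolist(),round(x['conf'],2)) for x in mark_of(c,t)][:2])
E
```

```text
16.6 [ 0.4865 -0.3992  0.1831] yaw 83.9 F [ 0.3 -1.2  1. ] 1.006
scene scanner_grip [([0.4858, -0.396, 0.0223], 0.93), ([0.6897, -0.308, 0.0045], 0.38)]
scene scanner_pad [([0.4837, -0.3975, -0.0005], 0.67)]
side scanner_grip [([0.6717, 0.1062, 0.1262], 0.2)]
side scanner_pad [([0.4868, -0.392, -0.0019], 0.55)]
```

View pics/w5.png

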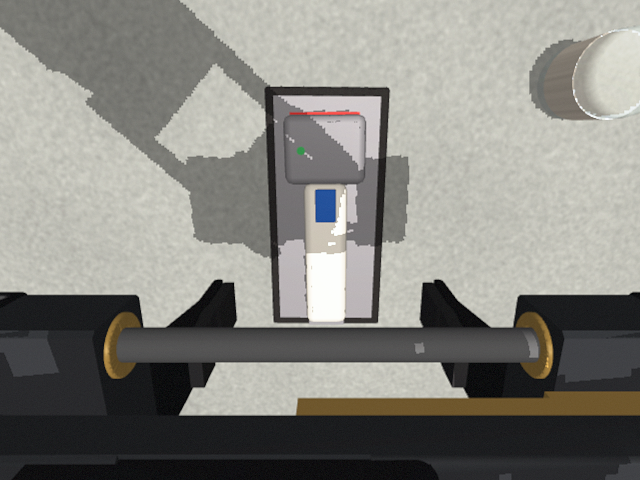

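The wrist view shows the scanner centred and flat on its pad, head at (325,150). I'll move to a viewpoint short of the carrier grip.

send_rows(
  plan=[
    [[0.2, 0.5, 0.08, 0.05, -1], [0.39, 0.92, 0.08, 0.055, -1], [0.39, 0.92, 0.08, 0.055, -1], [0.39, 0.92, 0.08, 0.055, -1], [0.39, 0.92, 0.08, 0.055, -1], [0.39, 0.92, 0.08, 0.055, -1], [0.39, 0.92, 0.08, 0.055, -1], [0.39, 0.92, 0.08, 0.055, -1], [0.39, 0.92, 0.08, 0.055, -1], [0.39, 0.92, 0.08, 0.055, -1], [0.39, 0.92, 0.08, 0.055, -1], [0.39, 0.92, 0.08, 0.055, -1], [0.39, 0.92, 0.08, 0.055, -1], [0.39, 0.92, 0.08, 0.055, -1], [0.39, 0.92, 0.08, 0.055, -1], [0.34, 0.92, 0, 0.05, -1], [0, 0, 0, 0, -1], [0, 0, 0, 0, -1]],
  ],
)

```text
time_s: 18.75
position: [0.6646, 0.0327, 0.2151]
tcp_rot: [[0.017, 1.0, -0.001], [1.0, -0.017, -0.0], [-0.0, -0.001, -1.0]]
force: [0.1, 0.4, 0.2]
opening: 0.998
```

```bash
python3 - <<'E'
from h import *
st();s,d=wrist();cv2.imwrite('pics/w6.png',d['img'])
for t in ['carrier_grip','carrier_line','carrier_label','deck_edge','tip_carrier']:print(t,[(np.round(x['at'],4).tolist(),round(x['conf'],2)) for x in mark_of('wrist',t)][:3])
E
```

```text
18.75 [0.6646 0.0327 0.2151] yaw 89.02 F [0.1 0.4 0.2] 0.998
carrier_grip [([0.6681, 0.1069, 0.1242], 0.7)]
carrier_line []
carrier_label [([0.663, 0.0749, 0.1101], 0.73)]
deck_edge [([0.5931, 0.0914, 0.0866], 0.88)]
tip_carrier []
```

View pics/w6.png

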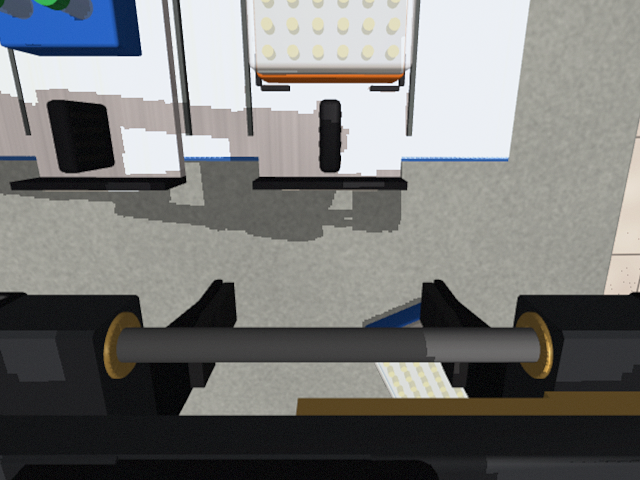

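The fin shows at (330,135), in front of the orange box. The deck's blue edge runs along row ~158.

```bash
python3 - <<'E'
from h import *
s,d=wrist();im=d['img']
cv2.imwrite('pics/c6.png',cv2.resize(im[80:200,230:520],(800,331),interpolation=cv2.INTER_CUBIC))
hsv=cv2.cvtColor(im,cv2.COLOR_BGR2HSV)
m=cv2.inRange(hsv,(100,120,60),(125,255,255));ys,xs=np.nonzero(m[145:175]);ys=ys+145
k=(xs>180)&(xs<515);P=np.array([onplane(d,q,.09) for q in zip(xs[k],ys[k])])
f=np.polyfit(P[:,0],P[:,1],1);print('edge y at .667',np.polyval(f,.667),'ang',np.degrees(np.arctan(f[0])),P[:,0].min(),P[:,0].max())
for uv in [(330,100),(330,135),(330,172)]:print(np.round(onplane(d,uv,.142),4))
print(np.round(onplane(d,(254,180),.126),4),np.round(onplane(d,(406,180),.126),4))
g=cv2.cvtColor(im,cv2.COLOR_BGR2GRAY)
print([(r,np.nonzero(g[r,300:360]<60)[0][[0,-1]]+300) for r in range(98,176,6) if (g[r,300:360]<60).any()])
E
```

```text
edge y at .667 0.08962964275665589 ang -1.011781876029678 0.5643782935227908 0.7899538901109356
[0.6674 0.1224 0.142 ]
[0.6671 0.1041 0.142 ]
[0.6667 0.0838 0.142 ]
[0.6198 0.0782 0.126 ] [0.7135 0.0762 0.126 ]
[(98, array([319, 337])), (104, array([318, 338])), (110, array([318, 339])), (116, array([319, 338])), (122, array([318, 338])), (128, array([319, 338])), (134, array([319, 338])), (140, array([318, 339])), (146, array([319, 338])), (152, array([318, 338])), (158, array([319, 338])), (164, array([320, 337]))]
```

View pics/c6.png

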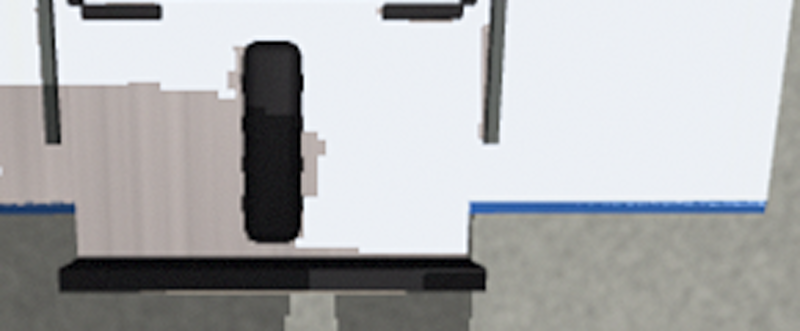

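send_rows(
  plan=[
    [[0.04, 0.6, 0, 0, -1], [0.04, 0.9, 0, 0, -1], [0, 0.6, 0, 0, -1], [0, 0.31, 0, 0, -1], [0, 0, 0, 0, -1], [0, 0, -0.6, 0, -1], [0, 0, -0.8, 0, -1], [0, 0, -0.7, 0, -1], [0, 0, -0.5, 0, -1], [0, 0, -0.27, 0, -1], [0, 0, -0.1, 0, -1], [0, 0, 0, 0, -1], [0, 0, 0, 0, -1]],
  ],
)

```text
time_s: 20.4
position: [0.6684, 0.1034, 0.1275]
tcp_rot: [[0.02, 1.0, 0.002], [1.0, -0.02, -0.0], [-0.0, 0.002, -1.0]]
force: [0.1, 0.1, -0.4]
opening: 0.996
```

```bash
python3 - <<'E'
from h import *
st();s,d=wrist();cv2.imwrite('pics/w7.png',d['img'])
for c in ('scene','side'):
  d=imaging.capture(c);cv2.imwrite(f'pics/{c}7.png',d['img'])
a=cv2.imread('pics/side7.png')[180:380,120:380];cv2.imwrite('pics/side7c.png',cv2.resize(a,(780,600)))
E
```

```text
20.4 [0.6684 0.1034 0.1275] yaw 88.88 F [ 0.1  0.1 -0.4] 0.996
```

View pics/side7c.png

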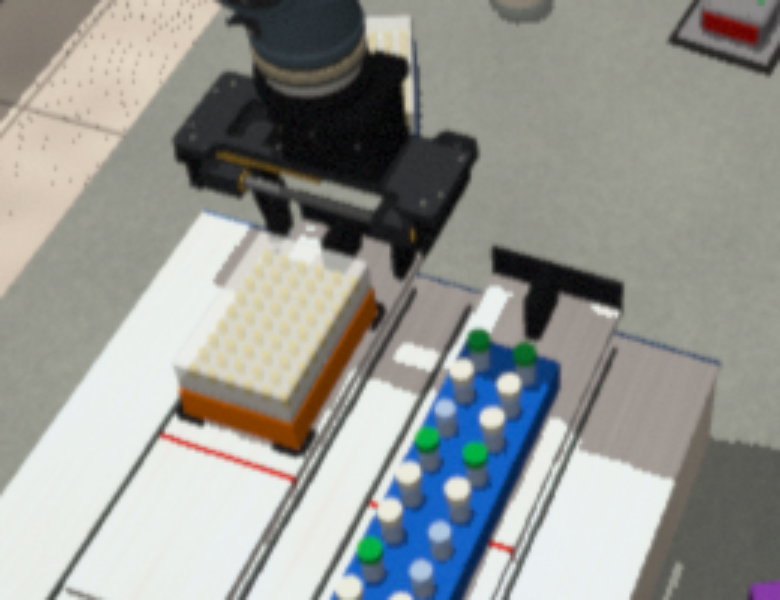

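View pics/w7.png

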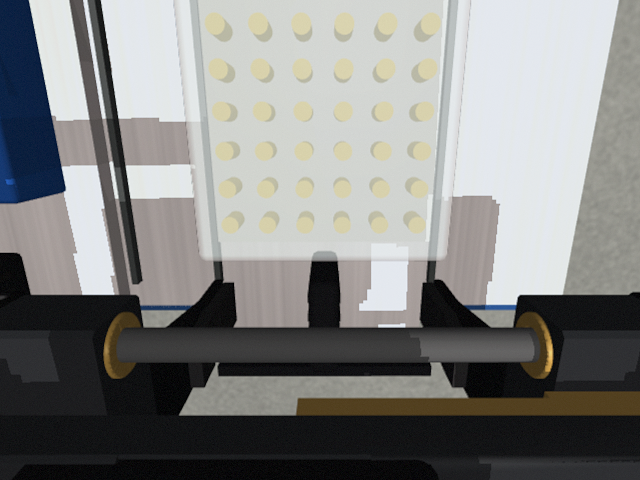

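The fin at (323,290) sits between the fingers, and the side crop shows them straddling it. I'll close with a 1 mm correction.

send_rows(
  plan=[
    [[-0.04, 0.04, 0, 0, -1], [0, 0, 0, 0, 0], [0, 0, 0, 0, 0.5], [0, 0, 0, 0, 1], [0, 0, 0, 0, 1], [0, 0, 0, 0, 1], [0, 0, 0, 0, 1], [0, 0, 0, 0, 1], [0, 0, 0, 0, 1], [0, 0, 0, 0, 1]],
  ],
)

```text
time_s: 21.55
position: [0.6664, 0.1046, 0.1265]
tcp_rot: [[0.02, 1.0, 0.0], [1.0, -0.02, 0.0], [0.0, 0.0, -1.0]]
force: [-0.9, -0.5, 0.2]
opening: 0.267
```

```bash
python3 - <<'E'
from h import *
st()
for c in ('scene','side'):
  d=imaging.capture(c)
  for t in ['carrier_line','deck_edge','carrier_grip']:print(c,t,[(np.round(x['at'],4).tolist(),round(x['conf'],2)) for x in mark_of(c,t)][:2])
E
```

```text
21.55 [0.6664 0.1046 0.1265] yaw 88.88 F [-0.9 -0.5  0.2] 0.267
scene carrier_line [([0.6687, 0.2791, 0.0962], 0.58)]
scene deck_edge [([0.592, 0.0928, 0.0898], 0.7)]
scene carrier_grip [([0.665, 0.1059, 0.1275], 0.79), ([0.6712, 0.1992, 0.0984], 0.47)]
side carrier_line [([0.6704, 0.2779, 0.1008], 0.88)]
side deck_edge [([0.5922, 0.0894, 0.0908], 0.85)]
side carrier_grip [([0.6713, 0.1054, 0.1266], 0.87)]
```

send_rows(
  plan=[
    [[0, 0, 0, 0, 1], [0, 0, 0, 0, 1], [0, 0, 0, 0, 1], [0, 0, 0, 0, 1], [0, 0, 0, 0, 1]],
  ],
)

```text
time_s: 22.45
position: [0.6665, 0.1046, 0.1264]
tcp_rot: [[0.02, 1.0, 0.0], [1.0, -0.02, -0.0], [-0.0, 0.0, -1.0]]
force: [0.1, -0.1, -0.5]
opening: 0.138
```

The grip is firm at 12 mm (0.138). I'll draw outward along the lane with a gentle ramp.

send_rows(
  plan=[
    [[0, -0.1, 0, 0, 1], [-0.003, -0.2, 0, 0, 1], [-0.005, -0.3, 0, 0, 1], [-0.006, -0.3, 0, 0, 1], [-0.006, -0.3, 0, 0, 1], [-0.006, -0.3, 0, 0, 1], [-0.006, -0.3, 0, 0, 1], [-0.006, -0.3, 0, 0, 1], [-0.006, -0.3, 0, 0, 1], [-0.006, -0.3, 0, 0, 1], [-0.006, -0.3, 0, 0, 1], [-0.003, -0.2, 0, 0, 1], [0, -0.1, 0, 0, 1], [0, 0, 0, 0, 1], [0, 0, 0, 0, 1]],
  ],
)

```text
time_s: 23.95
position: [0.6644, 0.0047, 0.1264]
tcp_rot: [[0.019, 1.0, -0.001], [1.0, -0.019, -0.002], [-0.002, -0.001, -1.0]]
force: [-0.5, 0.1, 1.2]
opening: 0.135
```

```bash
python3 - <<'E'
from h import *
st()
for c in ('scene','side'):
  d=imaging.capture(c);cv2.imwrite(f'pics/{c}8.png',d['img'])
  for t in ['carrier_line','deck_edge','carrier_grip','tip_box_center']:print(c,t,[(np.round(x['at'],4).tolist(),round(x['conf'],2)) for x in mark_of(c,t)][:2])
a=cv2.imread('pics/side8.png')[150:350,120:380];cv2.imwrite('pics/side8c.png',cv2.resize(a,(780,600)))
E
```

```text
23.95 [0.6644 0.0047 0.1264] yaw 88.9 F [-0.5  0.1  1.2] 0.135
scene carrier_line [([0.6657, 0.178, 0.0949], 0.87)]
scene deck_edge [([0.5174, 0.2334, 0.0903], 0.47)]
scene carrier_grip [([0.6644, 0.0071, 0.1284], 0.79), ([0.6685, 0.0986, 0.1281], 0.33)]
scene tip_box_center [([0.2641, 0.2649, 0.0312], 0.94), ([0.6667, 0.0993, 0.1286], 0.93)]
side carrier_line []
side deck_edge [([0.5904, 0.091, 0.0903], 0.78), ([0.6668, 0.0973, 0.1033], 0.24)]
side carrier_grip [([0.6672, 0.0035, 0.1255], 0.66)]
side tip_box_center [([0.6645, 0.099, 0.1318], 0.75), ([0.2647, 0.2668, 0.0288], 0.59)]
```

View pics/side8c.png

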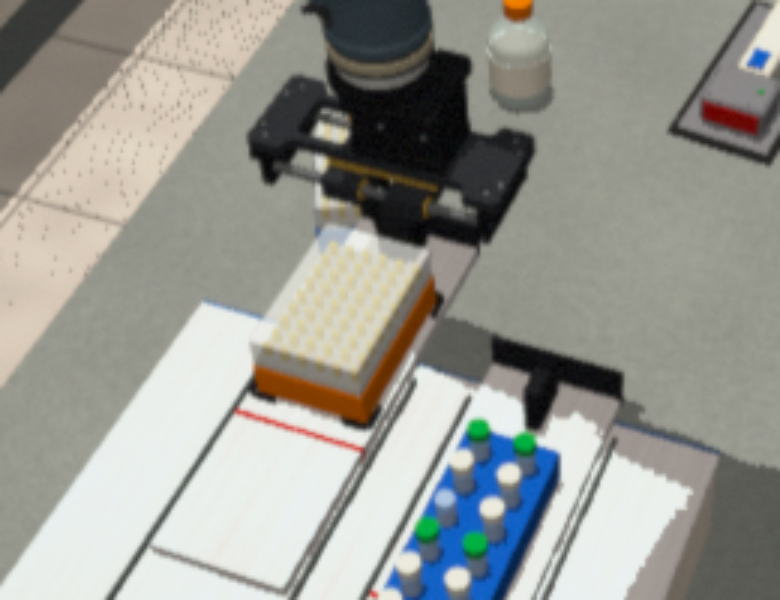

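The carrier came along with the box seated, and the red line is at side-crop (300,432). I'll continue 80 mm and then measure finely.

send_rows(
  plan=[
    [[0, -0.1, 0, 0, 1], [-0.003, -0.2, 0, 0, 1], [-0.005, -0.25, 0, 0, 1], [-0.005, -0.25, 0, 0, 1], [-0.005, -0.25, 0, 0, 1], [-0.005, -0.25, 0, 0, 1], [-0.005, -0.25, 0, 0, 1], [-0.005, -0.25, 0, 0, 1], [-0.005, -0.25, 0, 0, 1], [-0.005, -0.25, 0, 0, 1], [-0.003, -0.2, 0, 0, 1], [-0.002, -0.12, 0, 0, 1], [0, -0.05, 0, 0, 1], [0, 0, 0, 0, 1], [0, 0, 0, 0, 1], [0, 0, 0, 0, 1]],
  ],
)

```text
time_s: 26.05
position: [0.6632, -0.0751, 0.1264]
tcp_rot: [[0.019, 1.0, -0.0], [1.0, -0.019, -0.001], [-0.001, -0.0, -1.0]]
force: [-1.0, -0.7, -2.5]
opening: 0.134
```

```bash
cat > m.py <<'E'
from h import *
import sys
n=sys.argv[1]
st()
for c in ('scene','side'):
  d=imaging.capture(c);im=d['img'];cv2.imwrite(f'pics/{c}{n}.png',im)
  for t in ['carrier_line','deck_edge','carrier_grip','tip_box_center','scanner_grip']:print(c,t,[(np.round(x['at'],4).tolist(),round(x['conf'],2)) for x in mark_of(c,t)][:2])
  hsv=cv2.cvtColor(im,cv2.COLOR_BGR2HSV)
  red=cv2.inRange(hsv,(0,120,90),(6,255,255))|cv2.inRange(hsv,(172,120,90),(180,255,255))
  P=np.array([onplane(d,q,.1) for q in np.argwhere(red>0)[:,::-1]])
  if len(P):
    k=(abs(P[:,0]-.667)<.06)&(abs(P[:,1]-.09)<.08);P=P[k]
    if len(P)>5: f=np.polyfit(P[:,0],P[:,1],1);print('red',len(P),np.round(P.mean(0),4),'y at .665',np.polyval(f,.665),f[0])
  bl=cv2.inRange(hsv,(100,100,50),(125,255,255))
  P=np.array([onplane(d,q,.09) for q in np.argwhere(bl>0)[:,::-1]])
  k=(abs(P[:,1]-.092+(P[:,0]-.59)*.018)<.012)&(P[:,0]>.39)&(P[:,0]<.8);P=P[k]
  f=np.polyfit(P[:,0],P[:,1],1);print('blue',len(P),'y at .665',np.polyval(f,.665),f[0])
E
python3 m.py 9; python3 - <<'E'
import cv2
a=cv2.imread('pics/side9.png')[140:340,130:390];cv2.imwrite('pics/side9c.png',cv2.resize(a,(780,600)))
a=cv2.imread('pics/scene9.png')[140:320,310:510];cv2.imwrite('pics/scene9c.png',cv2.resize(a,(667,600)))
E
```

```text
26.05 [ 0.6632 -0.0751  0.1264] yaw 88.91 F [-1.  -0.7 -2.5] 0.134
scene carrier_line [([0.6683, 0.0978, 0.0936], 0.92)]
scene deck_edge [([0.5899, 0.0934, 0.088], 0.88), ([0.4859, -0.4004, 0.0005], 0.39)]
scene carrier_grip [([0.6609, -0.0724, 0.1248], 0.84)]
scene tip_box_center [([0.6652, 0.0204, 0.1286], 0.55)]
scene scanner_grip [([0.486, -0.3967, 0.0181], 0.91)]
red 6 [0.7046 0.0996 0.1   ] y at .665 0.10042491102958181 -0.021116513167844273
blue 46 y at .665 0.08941839599833187 -0.019748743806282998
side carrier_line [([0.6668, 0.0983, 0.1], 0.81)]
side deck_edge [([0.5943, 0.0938, 0.0878], 0.95)]
side carrier_grip [([0.6685, -0.0766, 0.1232], 0.77)]
side tip_box_center [([0.2665, 0.2638, 0.0287], 0.68)]
side scanner_grip [([0.4897, -0.3973, 0.0235], 0.79), ([0.663, -0.1065, 0.1116], 0.51)]
red 33 [0.6625 0.0994 0.1   ] y at .665 0.09936633542398265 -0.022938679514800806Traceback (most recent call last):
  File "m.py", line 17, in <module>
    f=np.polyfit(P[:,0],P[:,1],1);print('blue',len(P),'y at .665',np.polyval(f,.665),f[0])
    raise TypeError("expected non-empty vector for x")
TypeError: expected non-empty vector for x
```

View pics/side9c.png

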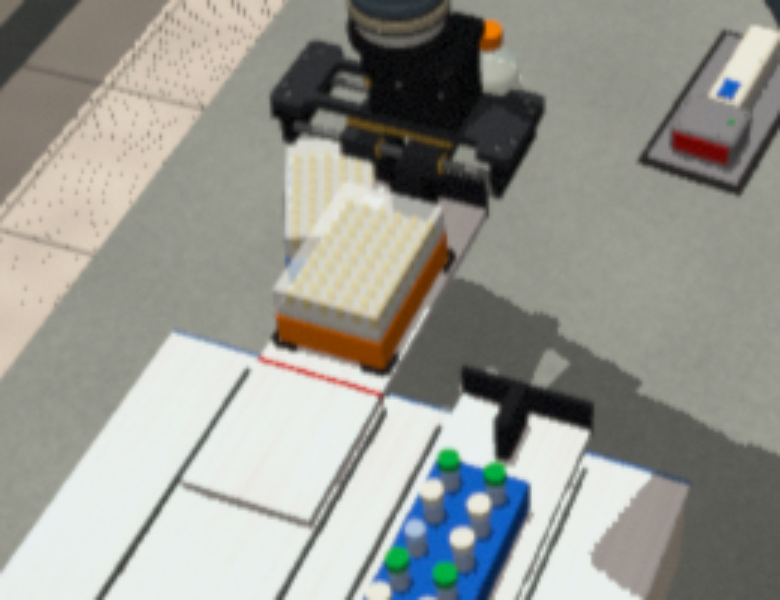

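View pics/scene9c.png

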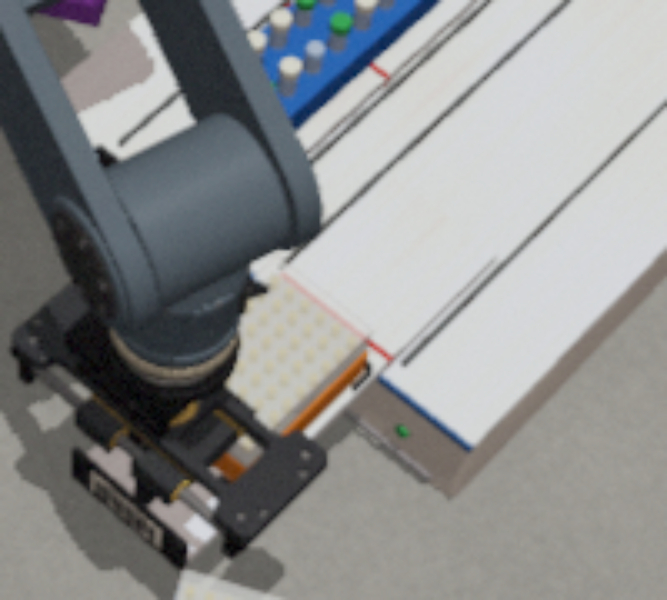

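Red line y≈0.0985 (both cameras and pull arithmetic). Edge at the lane ≈0.091. That leaves 7.5 mm to go.

send_rows(
  plan=[
    [[0, -0.06, 0, 0, 1], [-0.003, -0.1, 0, 0, 1], [-0.002, -0.06, 0, 0, 1], [0, -0.03, 0, 0, 1], [0, 0, 0, 0, 1], [0, 0, 0, 0, 1], [0, 0, 0, 0, 1], [0, 0, 0, 0, 1], [0, 0, 0, 0, 1], [0, 0, 0, 0, 1]],
  ],
)

```text
time_s: 27.65
position: [0.663, -0.0819, 0.1264]
tcp_rot: [[0.02, 1.0, -0.0], [1.0, -0.02, 0.0], [0.0, -0.0, -1.0]]
force: [0.4, 3.3, -3.2]
opening: 0.14
```

```bash
sed -i 's/^  f=np.polyfit(P\[:,0\],P\[:,1\],1);print(.blue/  if len(P)<5: continue\n&/' m.py; python3 m.py 10; python3 - <<'E'
import cv2
a=cv2.imread('pics/side10.png')[140:340,130:390];cv2.imwrite('pics/side10c.png',cv2.resize(a,(780,600),interpolation=cv2.INTER_CUBIC))
a=cv2.imread('pics/side10.png')[240:290,180:280];cv2.imwrite('pics/side10d.png',cv2.resize(a,(800,400),interpolation=cv2.INTER_CUBIC))
E
```

```text
27.65 [ 0.663  -0.0819  0.1264] yaw 88.88 F [ 0.4  3.3 -3.2] 0.14
scene carrier_line [([0.6648, 0.0912, 0.0961], 0.66)]
scene deck_edge [([0.5917, 0.0915, 0.0893], 0.56)]
scene carrier_grip [([0.66, -0.0808, 0.1287], 0.74)]
scene tip_box_center [([0.6645, 0.0116, 0.1271], 0.62), ([0.7594, -0.1265, -0.0002], 0.62)]
scene scanner_grip [([0.4856, -0.3963, 0.0234], 0.74)]
red 7 [0.7037 0.0928 0.1   ] y at .665 0.09491634371412008 -0.05462339402753587
blue 59 y at .665 0.08942284525394621 -0.019544293905476504
side carrier_line [([0.6663, 0.094, 0.1032], 0.92)]
side deck_edge [([0.5921, 0.0903, 0.0907], 0.58), ([0.6639, 0.012, 0.0986], 0.53)]
side carrier_grip [([0.6637, -0.0833, 0.1265], 0.85), ([0.4872, -0.3914, 0.0], 0.6)]
side tip_box_center [([0.2681, 0.2651, 0.0264], 0.78), ([0.6605, 0.0135, 0.1305], 0.74)]
side scanner_grip [([0.4903, -0.3953, 0.0211], 0.96)]
red 35 [0.6636 0.0926 0.1   ] y at .665 0.09253176949816516 -0.02051349575976452
```

View pics/side10c.png

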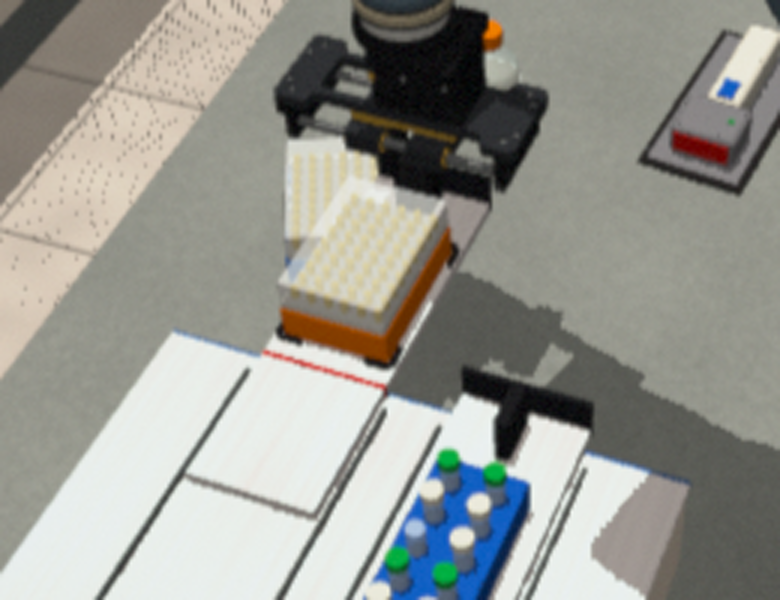

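View pics/side10d.png

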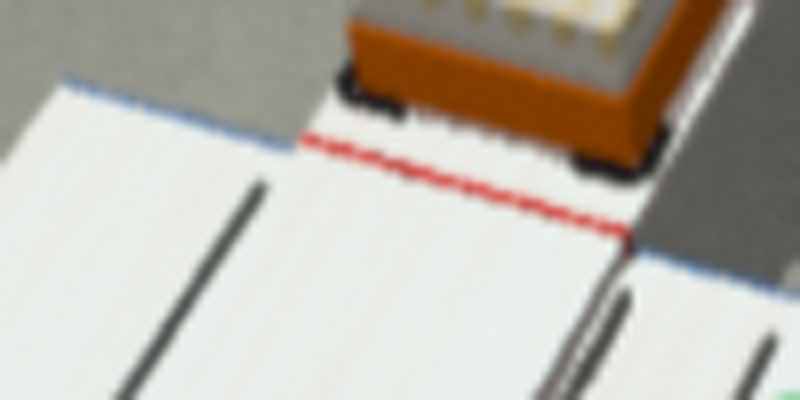

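```bash
python3 - <<'E'
from h import *
d=imaging.capture('side')
f=lambda u,v,z:onplane(d,(180+u/8-.5,240+v/8-.5),z)
E=np.array([f(*q,.09) for q in [(65,80),(180,115),(295,150),(640,250),(720,272),(795,295)]])
p=np.polyfit(E[:,0],E[:,1],1);print('edge',np.polyval(p,.665),p[0],np.round(E[:,1]-np.polyval(p,E[:,0]),4))
R=np.array([f(*q,.1) for q in [(300,138),(465,187),(630,235)]]);print(np.round(R,4), R[:,1]-np.polyval(p,R[:,0]))
E
```

```text
edge 0.0894206903651375 -0.018492438365384882 [-0.0004  0.0001  0.0005  0.0001 -0.0003  0.    ]
[[0.7136 0.092  0.1   ]
 [0.6641 0.0931 0.1   ]
 [0.6158 0.0939 0.1   ]] [0.0034305  0.00367861 0.00360676]
```

The relative image measurement puts the line 2–3.6 mm inside the edge, so I'll draw 2.5 mm more.

send_rows(
  plan=[
    [[0, -0.05, 0, 0, 1], [-0.002, -0.04, 0, 0, 1], [0, 0, 0, 0, 1], [0, 0, 0, 0, 1], [0, 0, 0, 0, 1], [0, 0, 0, 0, 1], [0, 0, 0, 0, 1], [0, 0, 0, 0, 1]],
  ],
)

```text
time_s: 29.1
position: [0.6631, -0.0851, 0.1265]
tcp_rot: [[0.02, 1.0, 0.0], [1.0, -0.02, -0.001], [-0.001, 0.0, -1.0]]
force: [-0.4, 0.5, -3.2]
opening: 0.133
```

```bash
python3 m.py 11; python3 - <<'E'
from h import *
s,d=wrist();cv2.imwrite('pics/w11.png',d['img'])
a=cv2.imread('pics/side11.png')[240:290,180:280];cv2.imwrite('pics/side11d.png',cv2.resize(a,(800,400),interpolation=cv2.INTER_CUBIC))
for c in ('scene','side'):
  for t in ['tube_carrier','spare_box','media_bottle','tip_carrier']:print(c,t,[(np.round(x['at'],4).tolist(),round(x['conf'],2)) for x in mark_of(c,t)][:2])
E
```

```text
29.1 [ 0.6631 -0.0851  0.1265] yaw 88.88 F [-0.4  0.5 -3.2] 0.133
scene carrier_line [([0.6674, 0.0896, 0.0967], 0.84)]
scene deck_edge [([0.5912, 0.0933, 0.0884], 0.71), ([0.6593, -0.1183, 0.1107], 0.17)]
scene carrier_grip [([0.6585, -0.0809, 0.1268], 0.98), ([0.6675, 0.0893, 0.0948], 0.32)]
scene tip_box_center [([0.6636, 0.0089, 0.1256], 0.67), ([0.4861, -0.4005, 0.004], 0.53)]
scene scanner_grip []
red 8 [0.7037 0.0896 0.1   ] y at .665 0.09019855147791066 -0.01569300724497508
blue 64 y at .665 0.08941515519909222 -0.01973807098850248
side carrier_line [([0.6701, 0.0866, 0.1012], 0.75)]
side deck_edge [([0.5889, 0.0886, 0.091], 0.87)]
side carrier_grip [([0.6649, -0.0829, 0.1254], 0.88)]
side tip_box_center [([0.6622, 0.0077, 0.1292], 0.61), ([0.2686, 0.2656, 0.0283], 0.59)]
side scanner_grip [([0.4823, -0.398, 0.0218], 0.61)]
red 33 [0.6637 0.0895 0.1   ] y at .665 0.08943776616375473 -0.019804173188124333
scene tube_carrier [([0.5185, 0.2324, 0.0896], 0.84), ([0.6915, -0.3105, 0.0021], 0.72)]
scene spare_box [([0.7605, -0.1265, -0.003], 0.6)]
scene media_bottle [([0.6915, -0.3108, 0.0011], 0.85)]
scene tip_carrier []
side tube_carrier [([0.5179, 0.2407, 0.0941], 0.9)]
side spare_box [([0.7602, -0.1284, -0.0008], 0.73)]
side media_bottle [([0.6907, -0.3107, 0.0016], 0.43)]
side tip_carrier [([0.6678, 0.0415, 0.0896], 0.68)]
```

View pics/side11d.png

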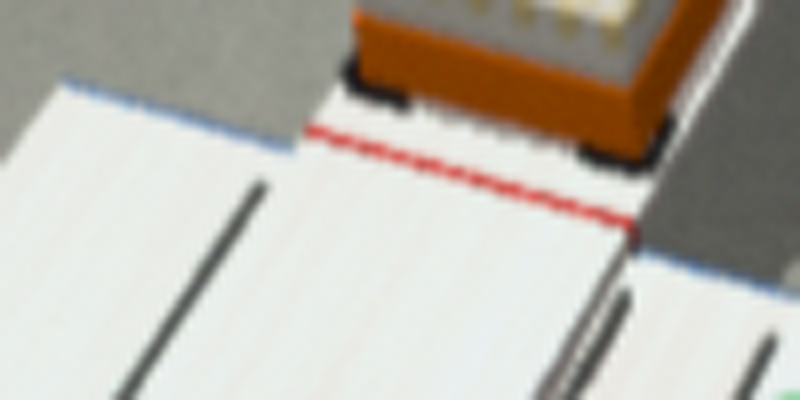

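View pics/w11.png

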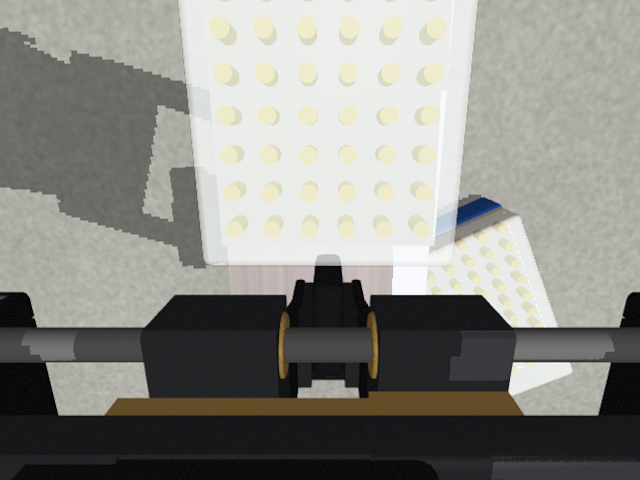

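The red line is at y≈0.0895, and the edge is at 0.0894 by the strip or about 0.0905 by the network. The carrier is held at an unchanged height, the box is seated, and the other items have not moved. Handing in.

```bash
python3 - <<'E'
from h import *
st();print(bot.hand_in());st()
E
```

```text
30.15 [ 0.6631 -0.0848  0.1265] yaw 88.88 F [ 0.1 -1.5 -4.3] 0.139
the job is handed in; nothing more can be done
None
the job is handed in; nothing more can be done
```

The job is done and handed in at about 30 s of the 61 s allowed; `hand_in` gave no verdict.

**What I did:** I held the scanner square to the tip carrier's label, about 100 mm away, for more than 1.5 s. Then I laid it back flat on its pad. I took the carrier by its grip and drew it about 190 mm out along its lane, and it is still held there.

**Last checks:**
- **Red line:** it was 0–1 mm from the deck edge, measured against the blue strip in both fixed cameras. Single network readings of the line and edge spread about ±3 mm around that.
- **Carrier:** the gripper height did not change during the pull (0.1265 m). The grip stayed closed on the 12 mm fin, carrying about 3–4 N.
- **Orange box:** it looks seated in the last pictures, about 92 mm inward of the grip; it should be 93 mm.
- **Scanner:** it lies within about 5 mm of the pad's middle.
- **Tube carrier, spare box and bottle:** the networks put them within about 4 mm of where they started, which is their own accuracy. The highest single reading was about 5 mm.

**What went wrong:** on the way back I overshot the pad by about 30 mm, noticed it while still holding the scanner, and corrected it before letting go. Some network calls also missed the target or returned low-confidence wrong objects, which I ignored.

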